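Turn the dehydrator's fan cover to its key and press it home

TASK

On the black food-dehydrator base, put a fingertip in the hollow of the white fan cover and push it round until the notch in its rim stands over the orange key, then press the cover down until it is fully seated on the base, and let go. Only push and press: do not pull the cover up, and leave the loose things on and around the base where they are.

Things in the scene. Friction and masses are not known exactly. Their poses are not given: they have to be found in the camera images.
- heater_base: the black round base of a food dehydrator, 330 mm wide at the foot; its flat deck is 300 mm wide, 60 mm above the table. It does not move. Origin at table height on its centre line, x axis towards the key, z up
- key (a point): the orange key: a straight bar fixed on the deck, 8 mm wide with a rounded top, 11 mm tall, lying radially from 77 to 118 mm from the base's centre, so that its outer end shows beyond the cover's rim. This point is on top of the key, 88 mm from the centre; its x axis points radially outwards
- fan_cover: the white fan cover: a disc 190 mm wide, 20 mm thick, on a spindle at the base's centre. Turns either way without end with a light drag (0.08 N m) and stays where left. With the notch off the key, its rim meets the key 1 mm down and then springs back (about 4 N per mm). Origin at the centre of its underside, x axis towards the notch, z up
- notch (a point): the only notch in the cover's rim: a gap 15 mm wide with parallel sides, cut right through, from 74 to 95 mm from the cover's centre; an orange stripe on the cover's top points to it. This point is in the middle of the gap, 88 mm from the centre, level with the cover's underside; its x axis points radially outwards
- finger_hollow (a point): the finger hollow: a dark-floored recess in the cover's top, directly opposite the notch, 50 mm wide along the turn, from 30 to 74 mm from the cover's centre, 15 mm deep, upright walls. A fingertip in it can push either side wall. This point is on its floor, 52 mm from the centre, 5 mm above the cover's underside; its x axis points to the cover's centre
- cover_top (a point): centre of the cover's flat top, on the turning axis; 92 mm above the table with the cover raised, 80 mm when it is seated
- cover_press (a joint): how far the cover has gone down its spindle, m: 0 at the start (underside 12 mm above the deck), 0.012 fully seated (underside on the deck), negative if pulled up. It is a friction fit: it takes about 5 N to press down and stays where it is left
- dial_knob: bystander: a loose red dial knob, 30 mm wide, 22 mm tall, standing on the deck of the base outside the cover; origin under its centre
- spare_foot: bystander: a loose blue round foot, 24 mm wide, 14 mm tall, standing on the deck of the base outside the cover; origin under its centre
- mug: bystander: blue mug, 80 mm wide, 95 mm tall, standing on the table; origin under its centre
- jar: bystander: amber jar with a steel cap, 64 mm wide, 100 mm tall, standing on the table; origin under its centre
- carton: bystander: plain green carton, 60 x 90 x 100 mm, standing on the table beyond the base; origin under its centre
- screwdriver: bystander: screwdriver lying on the table; its x axis runs along it, handle to -x

How it is judged (in metres and radians):
At the end, for the whole second after the job is handed in: the cover is seated: pressed down at least 10.5 mm of its 12 mm, its notch centred on the key within 6 mm, and at rest (value of joint cover_press above 0.0105 m and horizontal distance between notch and key below 0.006 m and velocity of joint cover_press between -0.002 and 0.002 m/s); the robot touches nothing.
It fails at once if the cover is pulled up more than 3 mm above where it started (value of joint cover_press below -0.003 m).
It fails at once if a loose thing on or around the base is moved more than 25 mm (distance of any of dial_knob, spare_foot, mug, jar, carton, screwdriver from where it was at the start of the episode above 0.025 m).
It also fails if it takes over 56 s, if anything falls off the work surface, if the arm or the gripper's body presses on something with over 40 N, if the wrist force passes 120 N, or if a joint passes its speed limit or range.

ROBOT

A 6-joint arm with a two-finger parallel gripper is mounted at the origin on the work surface. World frame = base frame: x ahead of the robot, y to its left, z up, the work surface at z = 0. Lengths are in mm, angles in rad, forces in N, time in s.
With the tool pointing down it reaches from about 325 to 775 mm from the base axis. Payload 5.5 kg.
Tool frame: the origin (TCP) lies at the centre of the arm's flange, where the gripper is bolted on; the fingertips stand 182 mm ahead of it and the grasp point (between the pads) lies 163 mm ahead of it; z points along the fingers, y is the direction in which the jaws open and shut (so a half turn about z gives the same grasp; the last joint's range is limited). The gripper opens to 88 mm and grips with 3 to 60 N. Pads are 20 mm wide; open, the fingers measure 115 mm over their backs; the gripper's body (75 mm by 178 mm) begins 61 mm behind the grasp point.
Start: joints at [-0.057, 0.091, 1.231, -0, 1.82, -0.057], TCP at [600.015, -0.003, 404.631] pointing down, gripper open.
Joint ranges: [-2.87, 2.87], [-0.86, 2.18], [0.17, 2.46], [-1.51, 4.65], [0.06, 2.69], [-2.65, 2.65]. Speed limits (rad/s): [2.57, 2.57, 3.01, 3.14, 3.14, 3.14].

INTERFACE

Orientations are given as a unit quaternion [x, y, z, w].
In Python, from station import monitor, vision, ticket gives the robot as it stands.
- The arm moves only by the tool carry_out, never from a script. Its argument "moves" is text: rows parted by semicolons, each of 5 numbers parted by spaces: the shift along the world's x, y, z in m, then the turn about the world's z in rad, then the opening, from -1 (shut) to 1 (fully open). A call has 1 to 20 rows; each row shifts and turns the commanded pose from where the row before left it; what a row does not reach is not made up. A row lasts 1/8 s, in which the tool goes at most 62.5 mm and 10.7 degrees, less where a joint would pass 70% of its speed; a pose out of reach is approached as far as the arm can. A call with a gripper value outside its range is refused whole. The fingers move at their own pace and stop on an object; the grip force is fixed at half the most. Time passes only in rows, so rows that do not move let the fingers close. It gives the time, the measured TCP pose, the force and the opening at its end, in the units of the state.
- monitor.read_state(): the state, without advancing time (a new reading comes with each control period).
- vision.camera(name): name is "scene" or "side" or "wrist"; returns the picture (480x640x3 uint8, red, green, blue); there is no depth.
- vision.camera_params(name): a dict with "mtx" (3x3 intrinsics, pixels), "D" ([k1, k2, p1, p2, k3] as OpenCV has them; the pictures are not rectified), "R" (3x3) and "t" (3): a world point X has camera coordinates R X + t. Camera axes: x right, y down, z forward; pixel columns grow to the right and rows downward; lengths in mm; the calibration is good to about 2 mm. A picture is of the moment at which its call begins: read the wrist's pose just before it. camera_params takes no time and is no camera call; for the wrist camera it gives the pose at the moment of the call.
- ticket.close_job(): hands the job in, once; it reports no verdict.
The state is a dict: "time": time; "joints": joint angles; "joint_vel": joint speeds; "tau": joint torques, N m; "tcp_pos": TCP position; "tool_rot": TCP orientation; "contact_force": force on the tool from outside, world axes, zero at the start; "wrist_torque": the same for the moment, N m; "gripper_width": finger opening in mm.
Only numpy, scipy, OpenCV 4.12 (cv2) and the standard library are available. Lean on these libraries where they do the work, as an engineer would, in place of code of your own. Each camera call takes 0.05 s, during which the arm holds its last target.

## Working session

There is one attempt and no reset: what is moved stays moved. The work goes in short steps, Python scripts to look and compute and a tool call to move; the robot and the scene stay as the last step left them, time stands still between calls to the robot, and variables do not carry over. Pictures are saved under pics/ and viewed, and the job is handed in when it is done.

Besides the shell and the picture viewer there is one more tool, called as name(argument=value, ...), one argument or row to a line, values as JSON. carry_out: Moves the arm, as the interface text tells. Its arguments: {"type":"object","properties":{"moves":{"type":"string"}},"required":["moves"]}

```bash
mkdir -p pics; ls
python3 - <<'E'
from station import monitor, vision, ticket
import cv2
print(monitor.read_state())
for n in ["scene","side","wrist"]:
    p=vision.camera_params(n); print(n,p)
    cv2.imwrite(f"pics/{n}0.png",vision.camera(n)[:,:,::-1])
E
```

```text
pics
{'time': 0.0, 'joints': array([-5.66847060e-02,  9.18501634e-02,  1.23184940e+00,  3.74316337e-05,
        1.81978538e+00, -5.66954222e-02]), 'joint_vel': array([-8.62379953e-05,  1.74229578e-03, -3.14464842e-04,  1.41958209e-03,
       -2.71925396e-03,  9.15969618e-04]), 'tau': array([-3.13584051e-04, -4.46447504e+01, -4.06449509e+01,  6.96761138e-02,
        2.93726998e-02, -1.50731516e-04]), 'tcp_pos': array([6.00060189e+02, 1.00641397e-02, 4.03532354e+02]), 'tool_rot': array([ 7.07099427e-01,  7.07113502e-01, -6.16509676e-04, -7.17940255e-04]), 'contact_force': array([0.51952332, 0.68349674, 0.86467359]), 'wrist_torque': array([ 0.03166475, -0.00437582,  0.00776909]), 'gripper_width': 87.83656046076574}
scene {'mtx': array([[602.03247971,   0.        , 317.47000984],
       [  0.        , 602.03247971, 236.89041724],
       [  0.        ,   0.        ,   1.        ]]), 'D': array([-0.00613754,  0.        ,  0.        ,  0.        ,  0.        ]), 'R': array([[-0.75015125,  0.66122489,  0.00739944],
       [ 0.50956806,  0.58515767, -0.63081764],
       [-0.42144216, -0.46943
[... 320 characters left out ...]
, 'R': array([[ 0.99971015, -0.02314695, -0.00662007],
       [-0.01879465, -0.5785137 , -0.81545611],
       [ 0.01504552,  0.81534417, -0.57878105]]), 't': array([-553.63223565,   85.03219512, 1057.66033388])}
wrist {'mtx': array([[348.88929738,   0.        , 317.78391176],
       [  0.        , 348.88929738, 237.34289393],
       [  0.        ,   0.        ,   1.        ]]), 'D': array([0.00364191, 0.        , 0.        , 0.        , 0.        ]), 'R': array([[ 9.99994331e-01,  3.60288166e-04, -3.34782756e-03],
       [ 1.16454566e-03, -9.69907945e-01,  2.43469141e-01],
       [-3.15936550e-03, -2.43471659e-01, -9.69902866e-01]]), 't': array([-596.8326742 ,  -28.44632485,  390.62786474])}
```

View pics/scene0.png

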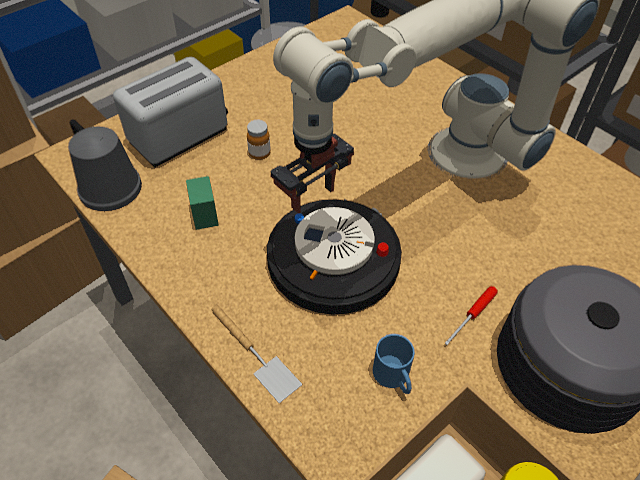

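View pics/side0.png

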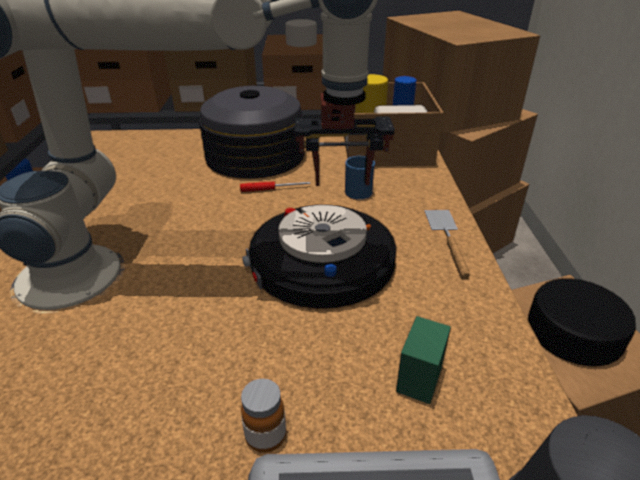

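View pics/wrist0.png

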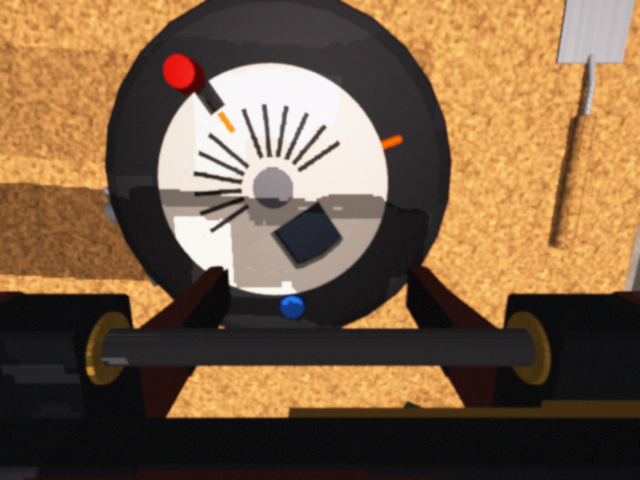

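```bash
cat > h.py <<'E'
from station import monitor, vision, ticket
import cv2, numpy as np
def snap(n,f):
    p=vision.camera_params(n); im=vision.camera(n)[:,:,::-1].copy(); cv2.imwrite(f"pics/{f}.png",im); return im,p
def ray(p,uv,z):
    u=cv2.undistortPoints(np.array(uv,float).reshape(-1,1,2),p['mtx'],p['D']).reshape(-1,2)
    d=np.c_[u,np.ones(len(u))]@p['R']; c=-p['R'].T@p['t']
    return c+d*((z-c[2])/d[:,2])[:,None]
def cnts(m,amin=20):
    c,_=cv2.findContours(m.astype(np.uint8),cv2.RETR_EXTERNAL,cv2.CHAIN_APPROX_NONE)
    return [k.reshape(-1,2) for k in sorted(c,key=cv2.contourArea,reverse=True) if cv2.contourArea(k)>amin]
def circ(P):
    A=np.c_[2*P[:,:2],np.ones(len(P))]; s=np.linalg.lstsq(A,(P[:,:2]**2).sum(1),rcond=None)[0]
    return s[:2],np.sqrt(s[2]+s[:2]@s[:2])
E
python3 - <<'E'
from h import *
im=cv2.imread("pics/wrist0.png")
p=vision.camera_params("wrist")
h=cv2.cvtColor(im,cv2.COLOR_BGR2HSV); H,S,V=cv2.split(h)
# white disc edge: low sat, bright
w=(S<70)&(V>90); w[265:]=0
c=cnts(cv2.morphologyEx(w.astype(np.uint8),cv2.MORPH_CLOSE,np.ones((9,9))))[0]
P=ray(p,cv2.convexHull(c.reshape(-1,1,2).astype(np.int32)).reshape(-1,2),92)
for _ in range(6):
    ce,r=circ(P); e=abs(np.hypot(*(P[:,:2]-ce).T)-r); P=P[e<max(1.5,np.percentile(e,85))] if e.max()>1.5 else P
print("cover centre",ce,r,len(P))
o=(H>5)&(H<18)&(S>190)&(V>150)
m=np.zeros_like(o); m[100:160,210:245]=1; m[120:160,380:410]=1
for k in cnts(o&m,8):
    b=k.mean(0); z=92 if b[0]<300 else 71
    q=ray(p,[b],z)[0]; d=q[:2]-ce; print("orange",b,z,q,np.hypot(*d),np.degrees(np.arctan2(d[1],d[0])))
d_=(V<70); m=np.zeros_like(o); m[195:275,260:350]=1
k=cnts(d_&m)[0]; M=cv2.moments(k.reshape(-1,1,2)); b=[M['m10']/M['m00'],M['m01']/M['m00']]
for z in(77,92):
    q=ray(p,[b],z)[0]; d=q[:2]-ce; print("hollow",b,q,np.hypot(*d),np.degrees(np.arctan2(d[1],d[0])))
for nm,b,z in(("knob",(182,72),82),("foot",(292,306),74)):
    q=ray(p,[b],z)[0]; d=q[:2]-ce; print(nm,q,np.hypot(*d))
E
```

```text
cover centre [559.53983636  37.19498819] 95.8856393569492 58
orange [391.34042553 141.46808511] 71 [660.69275386  74.67112831  71.        ] 107.87202509061927 20.32916192270023
hollow [307.89789326873665, 234.60111576011155] [588.22171867  -6.77306354  77.        ] 52.49609457742297 -56.88219838133863
hollow [307.89789326873665, 234.60111576011155] [588.70440459  -3.13203391  92.        ] 49.767868668603676 -54.12548464542457
knob [488.87402928 127.73291835  82.        ] 114.8510909296664
foot [572.34307328 -78.3144229   74.        ] 116.21680999579152
```

carry_out(
  moves="-0.003 -0.0015 -0.02 0.15 -1; -0.003 -0.0015 -0.02 0.15 -1; -0.003 -0.0015 -0.02 0.15 -1; -0.003 -0.0017 -0.02 0.14 -1; 0 0 -0.02 0 -1; 0 0 -0.015 0 -1; 0 0 0 0 -1; 0 0 0 0 -1; 0 0 0 0 -1",
)

```text
time: 1.27
tcp_pos: [588.3, -6.2, 290.8]
tool_rot: [0.471, 0.882, 0.0, 0.001]
contact_force: [0.2, 0.0, -0.5]
gripper_width: 2.1
```

Run:
```python
from h import *
s=monitor.read_state(); print(s['time'],s['tcp_pos'],s['tool_rot'],s['contact_force'],s['gripper_width'])
im,p=snap("wrist","w1"); a,_=snap("scene","s1"); b,_=snap("side","d1")
cv2.imwrite("pics/s1c.png",cv2.resize(a[140:340,220:440],None,fx=3,fy=3))
cv2.imwrite("pics/d1c.png",cv2.resize(b[130:330,220:440],None,fx=3,fy=3))
```

```text
1.275 [588.27173988  -6.20294598 290.80229564] [4.71148974e-01 8.82053162e-01 3.91854134e-04 8.42686002e-04] [ 0.21825342  0.02490921 -0.46136269] 2.0520059230711287
```

View pics/w1.png

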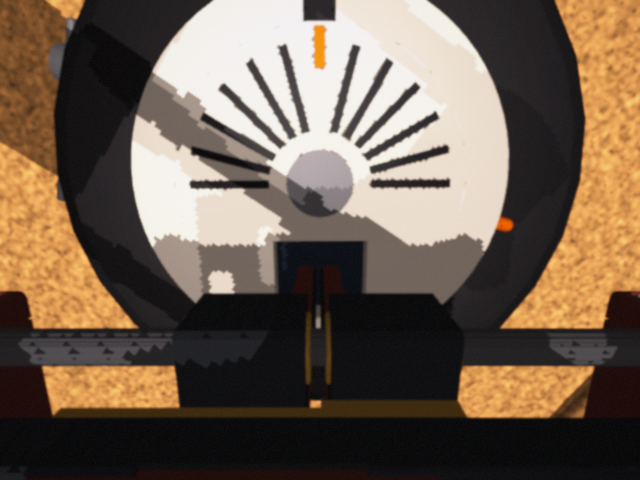

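View pics/s1c.png

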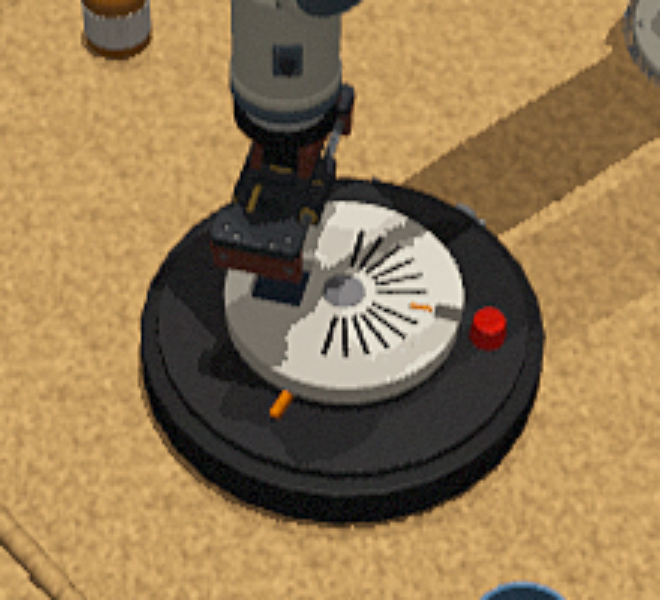

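View pics/d1c.png

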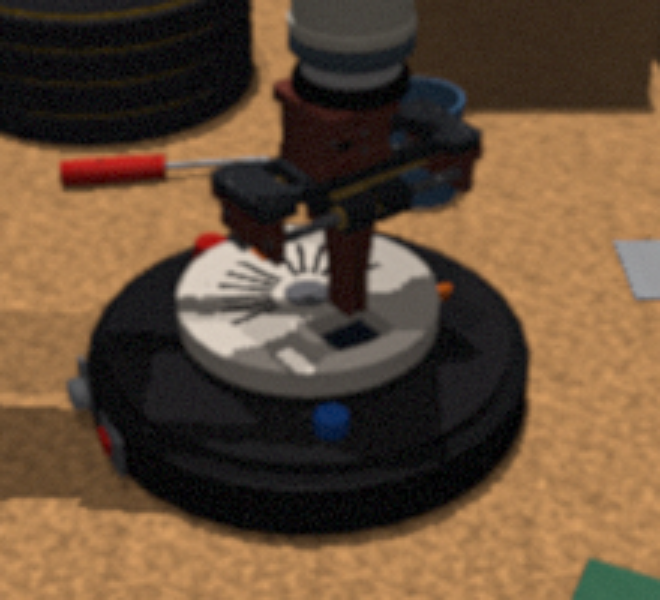

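carry_out(
  moves="0 0 -0.01 0 -1; 0 0 -0.01 0 -1; 0 0 -0.006 0 -1; 0 0 0 0 -1",
)

```text
time: 1.92
tcp_pos: [587.8, -6.2, 262.5]
tool_rot: [0.471, 0.882, -0.0, -0.001]
contact_force: [0.7, 0.5, 0.2]
gripper_width: 0.2
```

Run:
```python
from h import *
C=np.array([559.5,37.2])
s=monitor.read_state(); print(s['tcp_pos'],s['contact_force'])
a0=-56.4
# arc: total turn N steps
def pt(a): return C+52*np.array([np.cos(np.radians(a)),np.sin(np.radians(a))])
st=6
for i in range(20):
    d=pt(a0-st*(i+1))-pt(a0-st*i); print(i+1,a0-st*(i+1),"%.4f %.4f 0 %.4f -1;"%(d[0]/1e3,d[1]/1e3,-np.radians(st)))
```

```text
[587.80075158  -6.20971112 262.48715785] [0.66096394 0.4863565  0.17475336]
1 -62.4 -0.0047 -0.0028 0 -0.1047 -1;
2 -68.4 -0.0049 -0.0023 0 -0.1047 -1;
3 -74.4 -0.0052 -0.0017 0 -0.1047 -1;
4 -80.4 -0.0053 -0.0012 0 -0.1047 -1;
5 -86.4 -0.0054 -0.0006 0 -0.1047 -1;
6 -92.4 -0.0054 -0.0001 0 -0.1047 -1;
7 -98.4 -0.0054 0.0005 0 -0.1047 -1;
8 -104.4 -0.0053 0.0011 0 -0.1047 -1;
9 -110.4 -0.0052 0.0016 0 -0.1047 -1;
10 -116.4 -0.0050 0.0022 0 -0.1047 -1;
11 -122.4 -0.0047 0.0027 0 -0.1047 -1;
12 -128.4 -0.0044 0.0032 0 -0.1047 -1;
13 -134.4 -0.0041 0.0036 0 -0.1047 -1;
14 -140.4 -0.0037 0.0040 0 -0.1047 -1;
15 -146.4 -0.0032 0.0044 0 -0.1047 -1;
16 -152.4 -0.0028 0.0047 0 -0.1047 -1;
17 -158.4 -0.0023 0.0049 0 -0.1047 -1;
18 -164.4 -0.0017 0.0052 0 -0.1047 -1;
19 -170.4 -0.0012 0.0053 0 -0.1047 -1;
20 -176.4 -0.0006 0.0054 0 -0.1047 -1;
```

carry_out(
  moves="-0.0047 -0.0028 0.002 -0.1047 -1; -0.0049 -0.0023 0 -0.1047 -1; -0.0052 -0.0017 0 -0.1047 -1; -0.0053 -0.0012 0 -0.1047 -1; -0.0054 -0.0006 0 -0.1047 -1; -0.0054 -0.0001 0 -0.1047 -1; -0.0054 0.0005 0 -0.1047 -1; -0.0053 0.0011 0 -0.1047 -1; 0 0 0 0 -1",
)

```text
time: 3.05
tcp_pos: [546.5, -13.1, 266.3]
tool_rot: [0.789, 0.615, 0.001, 0.0]
contact_force: [1.2, 0.9, 0.1]
gripper_width: 0.2
```

Run:
```python
from h import *
s=monitor.read_state(); print(s['tcp_pos'],s['contact_force'])
im,p=snap("wrist","w2")
```

```text
[546.46427777 -13.13386943 266.25352984] [1.18386383 0.9139234  0.05813047]
```

View pics/w2.png

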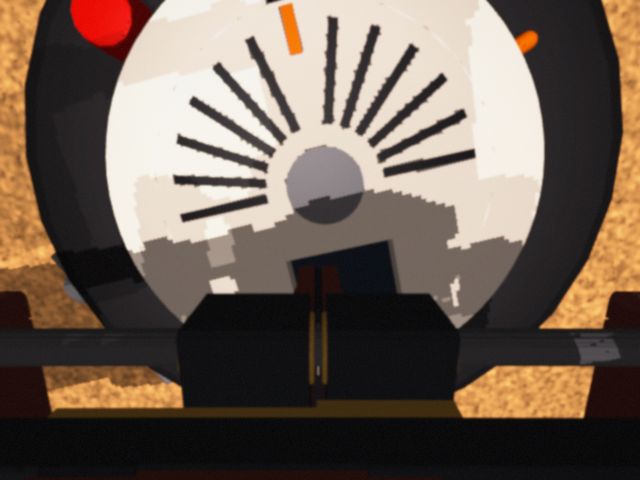

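carry_out(
  moves="-0.0052 0.0016 0 -0.1047 -1; -0.0050 0.0022 0 -0.1047 -1; -0.0047 0.0027 0 -0.1047 -1; -0.0044 0.0032 0 -0.1047 -1; -0.0041 0.0036 0 -0.1047 -1; -0.0037 0.0040 0 -0.1047 -1; -0.0032 0.0044 0 -0.1047 -1; -0.0028 0.0047 0 -0.1047 -1;  -0.0023 0.0049 0 -0.1047 -1; 0 0 0 0 -1; 0 0 0 0 -1",
)

```text
time: 4.47
tcp_pos: [511.1, 17.8, 265.7]
tool_rot: [0.982, 0.191, -0.0, 0.0]
contact_force: [1.0, -0.2, 1.9]
gripper_width: 0.4
```

Run:
```python
from h import *
s=monitor.read_state(); print(s['tcp_pos'],s['contact_force'],s['tool_rot'])
im,p=snap("wrist","w3")
```

```text
[511.09839052  17.7771259  265.70123746] [ 0.96435779 -0.2388937   1.88167704] [ 9.81665182e-01  1.90613336e-01 -1.09447505e-04  1.21214357e-04]
```

View pics/w3.png

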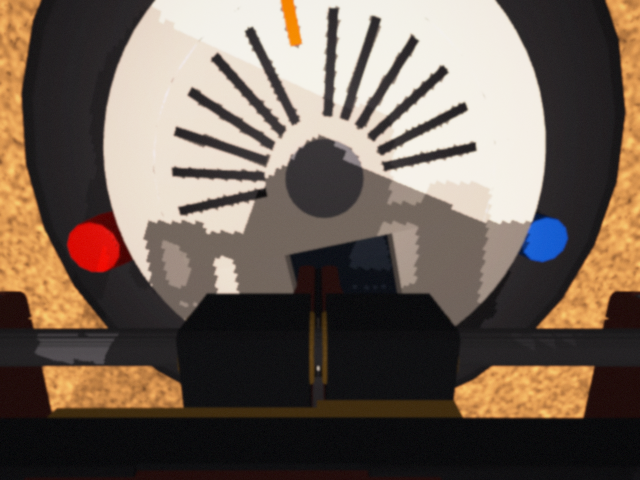

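```bash
cat >> h.py <<'E'
def ang(d): return np.degrees(np.arctan2(d[1],d[0]))
def orange(im,amin=8):
    H,S,V=cv2.split(cv2.cvtColor(im,cv2.COLOR_BGR2HSV)); return cnts((H>8)&(H<20)&(S>200)&(V>170),amin)
E
python3 - <<'E'
from h import *
im=cv2.imread("pics/w3.png"); p=vision.camera_params("wrist")
for k in orange(im):
    x,y,w,h=cv2.boundingRect(k.astype(np.int32))
    if w<40 and 15<h and y<60:
        P=ray(p,k,92)[:,:2]; v=cv2.fitLine(P.astype(np.float32),cv2.DIST_L2,0,.01,.01).ravel()
        print(k.mean(0),P.mean(0),ang(v[:2]), ang(P.mean(0)-[559.5,37.2]))
im=cv2.imread("pics/s1.png"); p=vision.camera_params("scene")
print([ (k.mean(0),ray(p,[k.mean(0)],71)) for k in orange(im) if 300<k[:,0].mean()<330 and 255<k[:,1].mean()<290])
a,p=snap("scene","s3"); b,_=snap("side","d3")
cv2.imwrite("pics/s3c.png",cv2.resize(a[160:320,250:420],None,fx=4,fy=3.75))
E
```

```text
[290.97115385  21.13461538] [611.5683007   72.09177362] 34.877823 33.82665102482003
[(array([312.94117647, 273.76470588]), array([[660.9307536 ,  73.86598324,  71.        ]]))]
```

View pics/s3c.png

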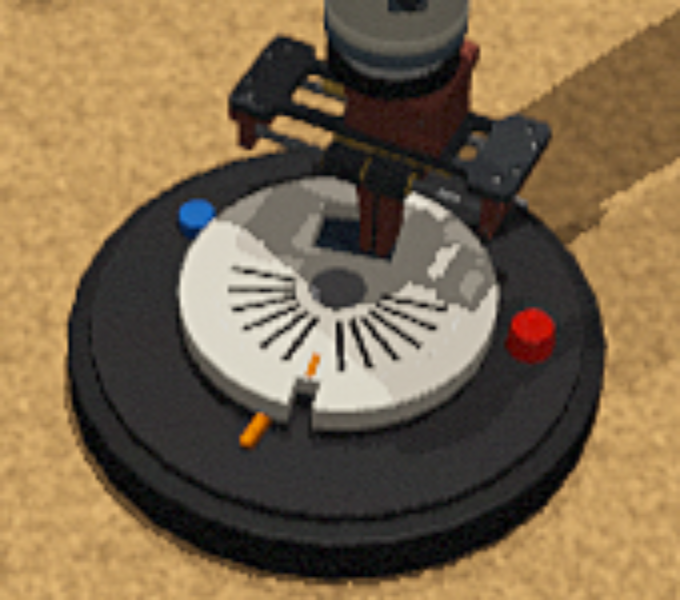

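carry_out(
  moves="-0.0009 0.0026 0 -0.0524 -1; -0.0008 0.0026 0 -0.0524 -1; -0.0007 0.0031 0 -0.061 -1; -0.0006 0.0031 0 -0.061 -1; 0 0 0 0 -1; 0 0 0 0 -1",
)

```text
time: 5.38
tcp_pos: [508.0, 29.3, 265.6]
tool_rot: [0.997, 0.078, -0.0, 0.0]
contact_force: [0.3, -0.6, 0.9]
gripper_width: 0.2
```

Run:
```python
from h import *
s=monitor.read_state(); print(s['time'],s['tcp_pos'],s['contact_force'],s['tool_rot'])
im,p=snap("wrist","w4")
for k in orange(im):
    x,y,w,h=cv2.boundingRect(k.astype(np.int32))
    if w<40 and 15<h and y<60:
        P=ray(p,k,92)[:,:2]; v=cv2.fitLine(P.astype(np.float32),cv2.DIST_L2,0,.01,.01).ravel()
        print(k.mean(0),P.mean(0),ang(v[:2]), ang(P.mean(0)-[559.5,37.2]))
a,p=snap("scene","s4")
cv2.imwrite("pics/s4c.png",cv2.resize(a[160:320,250:420],None,fx=4,fy=3.75))
```

```text
5.375 [508.01550673  29.2897456  265.5857805 ] [ 0.2530088  -0.63204095  0.9158553 ] [ 9.96975041e-01  7.77222990e-02 -1.05067776e-04  4.97234627e-06]
[289.64705882  21.03921569] [617.69599054  59.64458492] 22.179052 21.090248331262046
```

View pics/s4c.png

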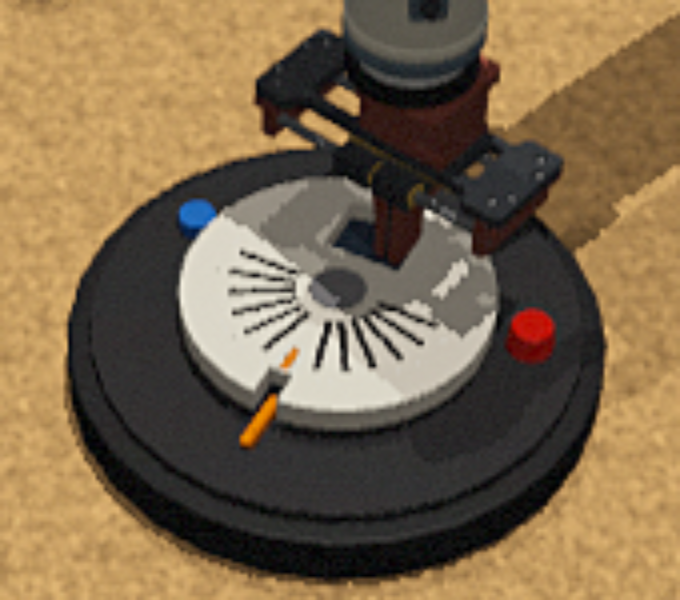

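carry_out(
  moves="-0.0001 0.0006 0 -0.01 -1; -0.0001 0.0005 0 -0.01 -1; 0 0 0 0 -1; 0 0 0 0 -1; 0.0005 -0.003 0 0 -1; 0.0005 -0.003 0 0 -1; 0 0 0 0 -1; 0 0 0.01 0 -1; 0 0 0.02 0 -1; 0 0 0.03 0 -1; 0 0 0.03 0 -1; 0 0 0.03 0 -1; 0 0 0 0 -1; 0 0 0 0 -1",
)

```text
time: 7.22
tcp_pos: [508.7, 24.5, 385.2]
tool_rot: [0.998, 0.067, -0.0, -0.0]
contact_force: [0.3, 0.0, -1.2]
gripper_width: 0.5
```

Run:
```python
from h import *
s=monitor.read_state(); print(s['time'],s['tcp_pos'],s['contact_force'],s['tool_rot'])
im,p=snap("wrist","w5")
for k in orange(im):
    b=k.mean(0)
    if not(200<b[0]<440 and b[1]<230): continue
    for z in (71,92):
        P=ray(p,k,z)[:,:2]; v=cv2.fitLine(P.astype(np.float32),cv2.DIST_L2,0,.01,.01).ravel()
        print(b,z,P.mean(0),ang(v[:2]), ang(P.mean(0)-[559.5,37.2]),np.hypot(*(P.mean(0)-[559.5,37.2])))
```

```text
7.225 [508.74218194  24.53953782 385.15710109] [ 0.30176031  0.03599994 -1.19430352] [ 9.97751095e-01  6.70277175e-02 -1.93107683e-04 -2.96145877e-05]
[284.8173913   35.69565217] 71 [651.33196931  70.96455457] 20.357319 20.18734258640304 97.84250473267954
[284.8173913   35.69565217] 92 [645.69158108  68.40159014] 20.35717 19.900395751144675 91.66530355905755
[293.96  78.54] 71 [622.55353975  60.60838646] 20.078714 20.367251883642183 67.2584673627564
[293.96  78.54] 92 [618.96660038  58.78437345] 20.079023 19.949192432916668 63.26264093085643
```

View pics/w5.png

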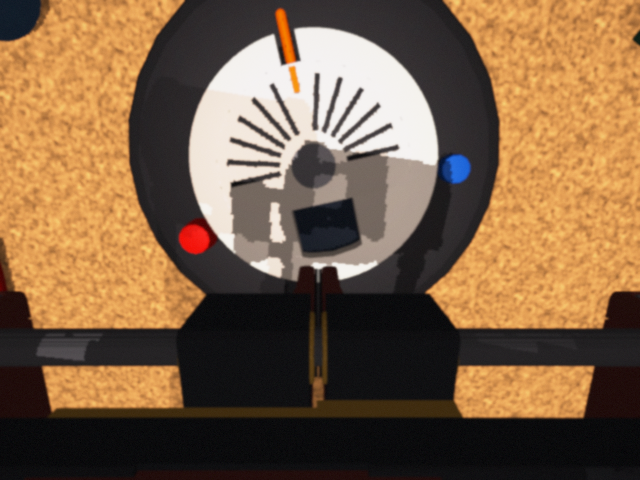

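carry_out(
  moves="0.0127 0.0032 0 0 -1; 0.0127 0.0032 0 0 -1; 0.0127 0.0032 0 0 -1; 0.0127 0.0031 0 0 -1; 0 0 -0.03 0 -1; 0 0 -0.03 0 -1; 0 0 -0.03 0 -1; 0 0 -0.013 0 -1; 0 0 -0.002 0 -1; 0 0 -0.002 0 -1; 0 0 -0.002 0 -1; 0 0 -0.002 0 -1; 0 0 -0.002 0 -1; 0 0 -0.002 0 -1; 0 0 0 0 -1",
)

```text
time: 9.15
tcp_pos: [559.7, 37.2, 271.8]
tool_rot: [0.998, 0.067, 0.001, 0.0]
contact_force: [-1.5, -0.0, 4.2]
gripper_width: 0.6
```

carry_out(
  moves="0 0 -0.002 0 -1; 0 0 -0.002 0 -1; 0 0 -0.002 0 -1; 0 0 -0.002 0 -1; 0 0 0 0 -1; 0 0 0 0 -1",
)

```text
time: 9.9
tcp_pos: [559.7, 37.2, 263.7]
tool_rot: [0.998, 0.067, 0.001, 0.0]
contact_force: [-1.2, -0.4, 5.5]
gripper_width: 0.5
```

carry_out(
  moves="0 0 -0.001 0 -1; 0 0 -0.001 0 -1; 0 0 -0.001 0 -1; 0 0 -0.001 0 -1; 0 0 0 0 -1; 0 0 0 0 -1",
)

```text
time: 10.65
tcp_pos: [559.6, 37.2, 262.2]
tool_rot: [0.998, 0.067, 0.001, 0.0]
contact_force: [-6.4, -0.0, 16.0]
gripper_width: 0.3
```

carry_out(
  moves="0 0 -0.001 0 -1; 0 0 0 0 -1; 0 0 0 0 -1",
)

```text
time: 11.02
tcp_pos: [559.6, 37.2, 262.1]
tool_rot: [0.998, 0.067, 0.002, 0.0]
contact_force: [-8.7, 0.8, 19.0]
gripper_width: 0.4
```

carry_out(
  moves="0 0 0.004 0 -1; 0 0 0.006 0 -1; 0 0 0.02 0 -1; 0 0 0.03 0 -1; -0.013 -0.003 0.03 0 -1; -0.013 -0.003 0.03 0 -1; -0.013 -0.003 0 0 -1; -0.012 -0.003 0 0 -1; 0 0 0 0 -1; 0 0 0 0 -1",
)

```text
time: 12.28
tcp_pos: [508.6, 25.2, 376.4]
tool_rot: [0.998, 0.067, -0.001, -0.0]
contact_force: [-0.1, 0.0, -0.3]
gripper_width: 0.6
```

Run:
```python
from h import *
s=monitor.read_state(); print(s['time'],s['tcp_pos'],s['contact_force'],s['tool_rot'])
im,p=snap("wrist","w6")
for k in orange(im):
    b=k.mean(0)
    if not(200<b[0]<440 and b[1]<230): continue
    for z in (71,80):
        P=ray(p,k,z)[:,:2]; v=cv2.fitLine(P.astype(np.float32),cv2.DIST_L2,0,.01,.01).ravel()
        print(b,z,P.mean(0),ang(v[:2]), ang(P.mean(0)-[559.5,37.2]),np.hypot(*(P.mean(0)-[559.5,37.2])))
a,_=snap("scene","s6"); d,_=snap("side","d6")
cv2.imwrite("pics/s6c.png",np.hstack([cv2.resize(a[180:320,255:415],None,fx=2.5,fy=2.5),cv2.resize(d[195:335,240:400],None,fx=2.5,fy=2.5)]))
```

```text
12.275 [508.62607197  25.16939819 376.42490505] [-0.13215709  0.04875192 -0.3483271 ] [ 9.97756507e-01  6.69418348e-02 -8.54456289e-04 -1.11834403e-04]
[284.9516129   32.49193548] 71 [650.52235572  70.65864781] 20.480267 20.182778851015215 96.97706096763437
[284.9516129   32.49193548] 80 [648.05140583  69.55627234] 20.480143 20.072068706764597 94.277674098935
[295.28571429  79.2244898 ] 71 [620.18868133  59.44524446] 20.69819 20.13025135791461 64.63719472633446
[295.28571429  79.2244898 ] 80 [618.67398671  58.69636643] 20.69708 19.964763451473406 62.95756088770511
```

View pics/w6.png

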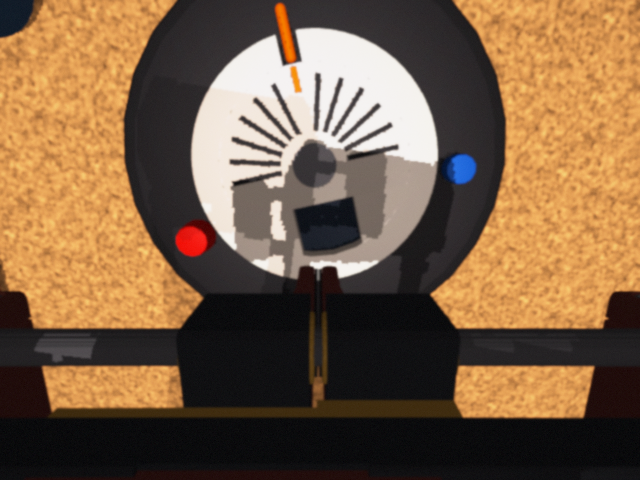

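View pics/s6c.png

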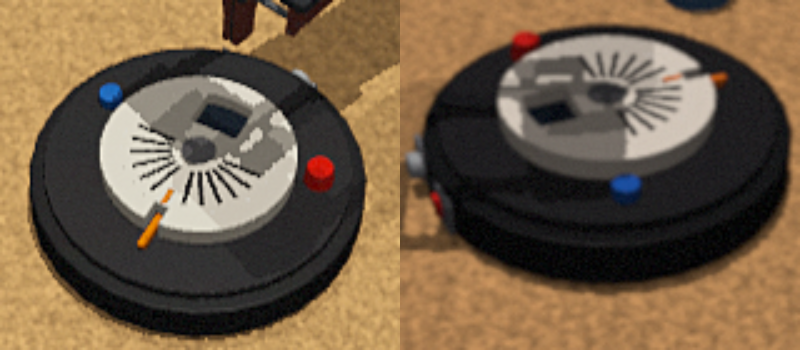

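```bash
python3 -c "
from station import ticket,monitor
print(ticket.close_job())"
```

```text
the job is handed in; nothing more can be done
None
```

The fan cover is seated on the base with its notch over the orange key, and the job is handed in. I gave no verdict check beyond my own measurements, since the hand-in reports none.

- **Turning:** with the gripper shut, I put the fingertips in the hollow and pushed the cover about 103° clockwise. I backed off the wall before lifting, so the cover was not pulled up.
- **Pressing:** I pressed on the centre of the top. The cover went down at about 5 N and stopped hard with the fingertips about 80 mm above the table, the seated height. The force then rose to 19 N with only 0.1 mm more travel. I lifted clear afterwards.
- **Last pictures:** the key lies in the notch, with the stripe at 20.0° and the key at 20.2°, which is about 0.3 mm at the notch. No gap shows under the rim, and the dial knob and spare foot look unmoved. I did not re-measure the mug, jar, carton or screwdriver; the arm did not go near them.
- **Final state:** the wrist force was near zero, and the clock stood at about 12.4 s. No check failed. The line fits gave angles up to 0.7° apart from the centroid ones (about 1 mm at the notch), inside the 6 mm limit.

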